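Turn a gingerbread over against the board's upstand

TASK

Turn the gingerbread slab over so that its iced side is up. Grasp nothing: with the fingertips push the slab along the board into the steel upstand until it tips up and leans there, then push its top edge back over from behind so that it falls and lies flat on the wooden board. Never lift it clear of the board, and leave the jar, the mug and the cutter where they are.

Things in the scene. Friction and masses are not known exactly. Their poses are not given: they have to be found in the camera images.
- board: Pastry board fixed on the table, wooden top 15 mm above it. Origin at table height; in its frame the wood spans x -130 to +105 and y -150 to +150 mm. Its +x points roughly away from the robot, to a smooth steel upstand 45 mm high above the wood that runs along y over the full width, from its coved foot at x = 70 mm to its back at x = 100 mm. Free space behind it.
- cove_foot (a point): Middle of the line where the upstand's hollow near face leaves the wood (board x = 70, y = 0, z = 15 mm). From here that face rises ever more steeply, at 42 degrees to 9 mm above the wood, 56 degrees to 18 mm, 66 degrees to 29 mm, 78 degrees to its top edge (45 mm above the wood, 24 mm beyond this foot). Polished, slippery steel.
- biscuit: Rigid brown gingerbread slab, 80 mm along its x, 100 along its y, 9 thick, 60 to 110 g. Origin: centre of the face with white icing lines, which is underneath at the start; the plain pricked face is up. Its +z points up at the start, down when turned over. It starts on the board 20 to 60 mm short of the cove foot, its +x edge towards the upstand within 0.2 rad of square.
- edge_far (a point): Middle of the slab's +x end face, half way through the thickness: towards the upstand at the start. It slides up the steel as the slab is pushed. When the slab leans it is the top, about 70 mm above the wood and 20 to 45 mm beyond the cove foot, standing free above and behind the upstand.
- edge_near (a point): Middle of the slab's -x end face, half way through the thickness: the edge to push, low down and near its middle, without pressing downward (that can jam it). Once it has come to the cove foot the slab leans by itself on the upstand at about 60 degrees, and this edge is its foot.
- jar: Bystander: closed sprinkle jar, 48 mm diameter, 85 mm tall, standing on the table to the left of the board. Origin: centre of its underside.
- mug: Bystander: glass mug, 76 mm diameter and 95 mm tall, with a handle, standing on the table to the right of the board. Origin: centre of its underside.
- cutter: Bystander: round steel biscuit cutter, a ring 56 mm across and 22 mm high, lying on the table behind the board's left part. Origin: centre of its underside.
Mind the look-alikes: they are no part of the job. What is meant by the biscuit is not black, pink or purple, and is the smaller of those in its own colour.

How it is judged:
By the outcome, as a careful person would: the job done as asked, in the order asked, and still so for the second after the job is handed in, with the robot touching nothing.
It also fails if it takes over 58 s, if anything falls off the work surface, if the arm or the gripper's body presses on something with over 40 N, if the wrist force passes 120 N, or if a joint passes its speed limit or range.

ROBOT

A 6-joint arm with a two-finger parallel gripper is mounted at the origin on the work surface. World frame = base frame: x ahead of the robot, y to its left, z up, the work surface at z = 0. Lengths are in mm, angles in degrees, forces in N, time in s.
With the tool pointing down it reaches from about 350 to 850 mm from the base axis. Payload 8.1 kg.
Tool frame: the origin (TCP) lies where the fingers leave the gripper's body, on its centre line; the fingertips stand 73 mm ahead of it and the grasp point (between the pads) lies 54 mm ahead of it; z points along the fingers, y is the line along which they close (so a half turn about z gives the same grasp; the last joint's range is limited). The gripper opens to 85 mm and grips with 20 to 120 N. Pads are 22 mm wide; open, the fingers measure 114 mm over their backs; the gripper's body (76 mm by 85 mm) begins 54 mm behind the grasp point. The pads swing forward as they close: fully open they stand 13 mm farther back than shut.
Start: joints at [-69.523, 7.471, 85.268, -0, 87.261, -4.893], TCP at [257.103, -542.129, 303.892] pointing down, gripper open.
Joint ranges: [-169.43, 169.43], [-51.17, 129.36], [1.28, 143.12], [-76.62, 256.62], [0, 156.53], [-152.29, 152.29]. Speed limits (degrees/s): [136.94, 136.94, 159.86, 180, 180, 180].

INTERFACE

Orientations are given as [roll, pitch, yaw] about the fixed x, y, z axes, in that order (R = Rz(yaw) Ry(pitch) Rx(roll)).
In Python, from bench import sense, optics, r gives the robot as it stands.
- The arm moves only by the tool servo_tool, never from a script. Its argument "plan" is a list that holds one entry, the list of rows, each a list of 5 numbers: the shift along the world's x, y, z in m, then the turn about the world's z in degrees, then the finger opening in m, from 0 to 0.0854. A call has 1 to 10 rows; each row shifts and turns the commanded pose from where the row before left it; what a row does not reach is not made up. A row lasts 1/10 s, in which the tool goes at most 50 mm and 8.59 degrees, less where a joint would pass 70% of its speed; a pose out of reach is approached as far as the arm can. A call is refused whole if a number of a shift passes 0.05 or a number of a turn 8.59, either way. A call with a gripper value outside its range is refused whole. The fingers move at their own pace and stop on an object; "force" is the grip in N (left out, the last holds). Time passes only in rows, so rows that do not move let the fingers close. It gives the time, the measured TCP pose, the force, the opening and the grip force at its end, in the units of the state.
- sense(): the state, without advancing time (a new reading comes with each control period).
- optics.snapshot(name): name is "scene" or "top"; returns a dict with "frame" (480x640x3 uint8, blue, green, red), "fx", "fy", "cx", "cy" (pixels), "dist_coeffs" ([k1, k2, p1, p2, k3] as OpenCV has them; the pictures are not rectified), "cam_to_world" (4x4, takes a point from camera to world coordinates). Camera axes: x right, y down, z forward; pixel columns grow to the right and rows downward; lengths in mm; the calibration is good to about 2 mm. A picture is of the moment at which its call begins. There is no depth.
- r.hand_in(): hands the job in; it is judged then, once.
The state is a dict: "time": time; "joint_pos": joint angles; "qd": joint speeds; "joint_efforts": joint torques, N m; "tool_pos": TCP position; "tcp_rot": TCP orientation; "ft_force": force on the tool from outside, world axes, zero at the start; "wrist_torque": the same for the moment, N m; "finger_gap": finger opening in mm; "grip_force": force on a finger pad.
Only numpy, scipy, OpenCV 4.12 (cv2) and the standard library are available. Lean on these libraries where they do the work, as an engineer would, in place of code of your own. Each camera call takes 0.05 s, during which the arm holds its last target. There are 200 camera calls.

## Working session

There is one attempt and no reset: what is moved stays moved. The work goes in short steps, Python scripts to look and compute and a tool call to move; the robot and the scene stay as the last step left them, time stands still between calls to the robot, and variables do not carry over. Pictures are saved under pics/ and viewed, at most 13 in all, crops included, and the job is handed in when it is done.

Besides the shell and the picture viewer there is one more tool, called after "Call:" by a JSON object that holds its "name" and its "arguments", one argument or row to a line. servo_tool: Moves the arm, as the interface text tells. Its arguments: {"type":"object","properties":{"plan":{"type":"array"},"force":{"type":"number"}},"required":["plan"]}

```bash
mkdir -p pics; cat > h.py <<'E'
import numpy as np, cv2
from bench import sense, optics, r
def snap(n,f):
    s=optics.snapshot(n); cv2.imwrite('pics/'+f,s['frame']); np.save('pics/'+n+'.npy',{k:v for k,v in s.items()},allow_pickle=True); return s
def load(n): return np.load('pics/'+n+'.npy',allow_pickle=True).item()
def K(s): return np.array([[s['fx'],0,s['cx']],[0,s['fy'],s['cy']],[0,0,1.]])
def px2w(s,uv,z):
    p=cv2.undistortPoints(np.array(uv,float).reshape(-1,1,2),K(s),np.array(s['dist_coeffs']))[:,0]
    T=np.array(s['cam_to_world']); d=np.c_[p,np.ones(len(p))]@T[:3,:3].T; o=T[:3,3]
    return o+d*((z-o[2])/d[:,2])[:,None]
def w2px(s,P):
    T=np.linalg.inv(np.array(s['cam_to_world']))
    return cv2.projectPoints(np.array(P,float).reshape(-1,3),cv2.Rodrigues(T[:3,:3])[0],T[:3,3],K(s),np.array(s['dist_coeffs']))[0][:,0]
E
python3 - <<'E'
from h import *
for n in('top','scene'):
    s=snap(n,n+'1.png'); print(n,np.round(s['cam_to_world'],2).tolist(),s['fx'])
print(sense()['time'],sense()['tcp_rot'])
E
```

```text
top [[-0.0, -1.0, 0.08, 441.26], [-1.0, 0.0, 0.01, 27.62], [-0.01, -0.08, -1.0, 1158.81], [0.0, 0.0, 0.0, 1.0]] 577.0495438997825
scene [[0.53, 0.68, -0.51, 1052.0], [0.85, -0.42, 0.33, -324.49], [0.01, -0.6, -0.8, 900.27], [0.0, 0.0, 0.0, 1.0]] 570.8813162942256
0.1 [-1.79900508e+02 -6.53620941e-03  2.53672708e+01]
```

View pics/top1.png

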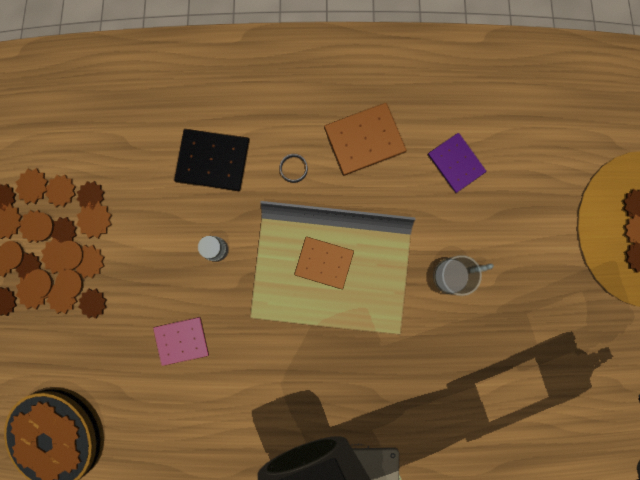

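View pics/scene1.png

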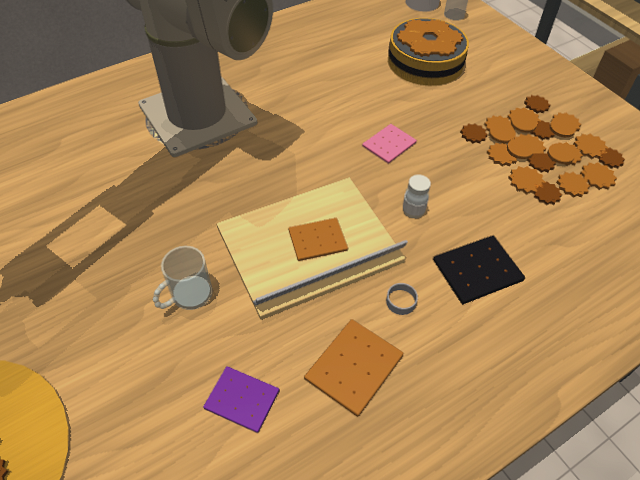

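Slabs that could be taken for the biscuit, by pixel in the top view:
- brown on the board (324,263)
- larger brown (365,138)
- black (212,160)
- pink (181,341)
- purple (457,163)

I choose the smaller brown one on the board and will check it in a close crop. The jar is at (211,248), the mug at (460,276) and the cutter at (293,168).

```bash
python3 - <<'E'
from h import *
s=load('top'); c=s['frame'][195:340,240:430]; cv2.imwrite('pics/crop1.png',cv2.resize(c,None,fx=4,fy=4,interpolation=cv2.INTER_CUBIC))
E
```

```text
(no output)
```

View pics/crop1.png

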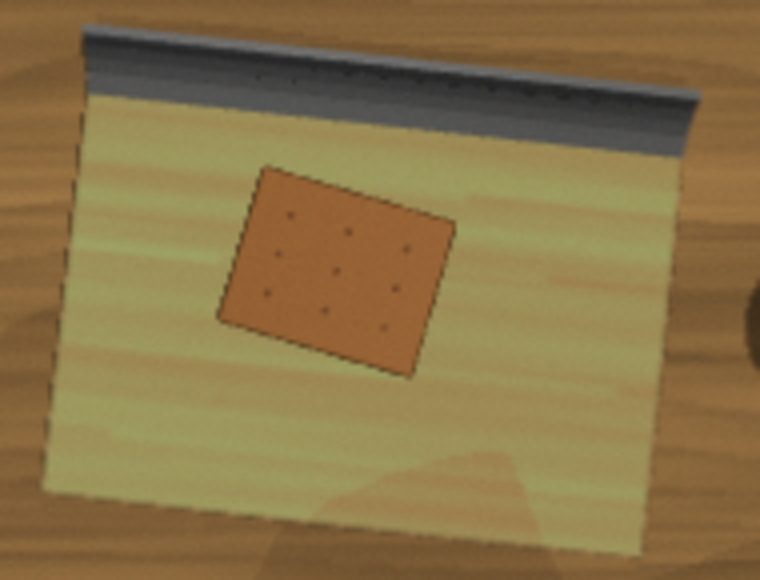

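The crop shows the small brown pricked slab on the board, with corners at (264,166), (456,222), (411,378) and (217,320). The cove foot line runs (88,95)–(682,157) and the board's near edge (43,490)–(641,555).

```bash
cat >> h.py <<'E'
def crop2w(s,uv,z,x0=240,y0=195,k=4): return px2w(s,(np.array(uv,float)+.5)/k-.5+[x0,y0],z)
E
python3 - <<'E'
from h import *
s=load('top')
b=crop2w(s,[(264,166),(456,222),(411,378),(217,320)],24)
f=crop2w(s,[(88,95),(682,157),(641,555),(43,490)],15)
ang=lambda v:np.degrees(np.arctan2(v[1],v[0]))
print('slab',b.round(1).tolist(),'c',b.mean(0).round(1))
print('slab x dir',ang((b[0]+b[1]-b[2]-b[3])),ang(b[0]-b[1])-90)
print('board',f.round(1).tolist(),'xdir',ang(f[0]+f[1]-f[2]-f[3]),ang(f[0]-f[1])-90)
cf=(f[0]+f[1])/2; a=np.radians((ang(f[0]+f[1]-f[2]-f[3])+ang(f[0]-f[1])-90)/2)
R=np.array([[np.cos(a),np.sin(a)],[-np.sin(a),np.cos(a)]])
print('in foot frame',((b-cf)[:,:2]@R.T).round(1).tolist(),cf)
print(sense()['tool_pos'],sense()['joint_pos'])
for n,p in(('jar',(211,248)),('mug',(460,276)),('cut',(293,168))): print(n,px2w(s,[p],50 if n!='cut' else 10).round(0))
E
```

```text
slab [[534.6, 75.7, 24.0], [506.5, -18.8, 24.0], [429.9, 3.8, 24.0], [458.8, 99.0, 24.0]] c [482.4  39.9  24. ]
slab x dir -16.75719797348077 -16.570668834524866
board [[571.4, 164.2, 15.0], [538.9, -132.4, 15.0], [341.5, -109.8, 15.0], [374.7, 186.2, 15.0]] xdir -6.460180976072511 -6.263520356971867
in foot frame [[-27.0, 57.2], [-44.5, -39.9], [-123.1, -25.9], [-105.0, 71.9]] [555.12515196  15.88940046  15.        ]
[ 256.94494597 -541.7730876   302.91805887] [-6.95239468e+01  7.51323698e+00  8.53236212e+01 -1.97294442e-03
  8.72628287e+01 -4.89112731e+00]
jar [[510. 259.  50.]]
mug [[ 454. -224.   50.]]
cut [[674. 102.  10.]]
```

Call:
{"name": "servo_tool", "arguments": {
  "plan": [
    [[0.013,0.045,0,-3.2,0.04],[0.013,0.045,0,-3.2,0.04],[0.013,0.045,0,-3.2,0.04],[0.013,0.045,0,-3.2,0.04],[0.013,0.045,0,-3.2,0.04],[0.013,0.045,0,-3.2,0.04],[0.013,0.045,0,-3.2,0.04],[0.013,0.045,0,-3.2,0.04],[0.013,0.045,0,-3.2,0.04],[0.013,0.045,0,-2.9,0.04]]
  ]
}}

```text
time: 1.1
tool_pos: [387.0, -90.3, 303.7]
tcp_rot: [180.0, -0.0, -6.5]
ft_force: [1.3, -0.1, -0.0]
finger_gap: 39.9
grip_force: 0.0
```

Call:
{"name": "servo_tool", "arguments": {
  "plan": [
    [[0.008,0.045,0,0,0.04],[0.008,0.045,-0.02,0,0.04],[0.008,0.045,-0.03,0,0.04],[0,0,-0.05,0,0.04],[0,0,-0.05,0,0.04],[0,0,-0.03,0,0.04],[0,0,0,0,0.04],[0,0,0,0,0.04]]
  ]
}}

```text
time: 1.9
tool_pos: [410.2, 39.0, 126.8]
tcp_rot: [180.0, 0.1, -6.3]
ft_force: [0.1, 0.1, 1.5]
finger_gap: 40.0
grip_force: 0.0
```

Call:
{"name": "servo_tool", "arguments": {
  "plan": [
    [[-0.002,0.009,-0.015,0,0.04],[0,0,-0.015,0,0.04],[0,0,-0.003,0,0.04],[0,0,-0.002,0,0.04],[0,0,0,0,0.04]]
  ]
}}

```text
time: 2.4
tool_pos: [409.6, 47.8, 93.0]
tcp_rot: [-180.0, -0.1, -6.4]
ft_force: [0.6, 0.5, -0.5]
finger_gap: 39.9
grip_force: 0.0
```

```bash
python3 - <<'E'
from h import *
t=snap('top','top2.png'); s=snap('scene','scene2.png')
a=cv2.resize(t['frame'][220:345,255:415],None,fx=4,fy=4,interpolation=cv2.INTER_CUBIC)[:,:400*2]
b=cv2.resize(s['frame'][170:320,210:410],(640,480),interpolation=cv2.INTER_CUBIC)
cv2.imwrite('pics/s2.png',b)
print(sense()['tool_pos'],sense()['ft_force'])
E
```

```text
[409.33341184  47.88419133  92.68469926] [ 0.1018942  -0.94415371  0.03725348]
```

View pics/s2.png

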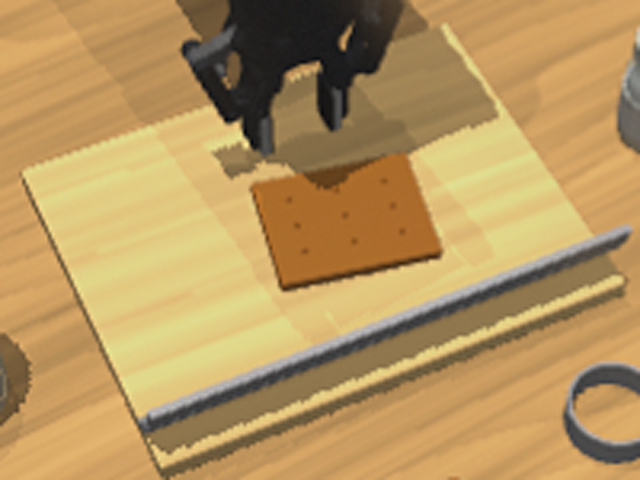

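The two fingertips, at (262,150) and (335,125), stand clear behind the slab's near edge, just above the wood. I'll go down until they touch.

Call:
{"name": "servo_tool", "arguments": {
  "plan": [
    [[0,0,-0.001,0,0.04],[0,0,-0.001,0,0.04],[0,0,-0.001,0,0.04],[0,0,-0.001,0,0.04],[0,0,0,0,0.04]]
  ]
}}

```text
time: 3.0
tool_pos: [408.2, 48.0, 87.2]
tcp_rot: [180.0, 0.0, -6.3]
ft_force: [-0.9, -1.1, 0.2]
finger_gap: 40.0
grip_force: 0.0
```

Call:
{"name": "servo_tool", "arguments": {
  "plan": [
    [[0,0,-0.001,0,0.04],[0,0,-0.001,0,0.04],[0,0,0,0,0.04]]
  ]
}}

```text
time: 3.3
tool_pos: [408.5, 48.0, 86.1]
tcp_rot: [180.0, 0.0, -6.3]
ft_force: [-6.0, 0.1, 10.3]
finger_gap: 39.9
grip_force: 5.3
```

Call:
{"name": "servo_tool", "arguments": {
  "plan": [
    [[0,0,0.002,0,0.04],[0.007,-0.0008,0,0,0.04],[0.007,-0.0008,0,0,0.04],[0.007,-0.0008,0,0,0.04],[0.007,-0.0008,0,0,0.04],[0.007,-0.0008,0,0,0.04],[0.007,-0.0008,0,0,0.04],[0.007,-0.0008,0,0,0.04],[0.007,-0.0008,0,0,0.04],[0,0,0,0,0.04]]
  ]
}}

```text
time: 4.3
tool_pos: [465.5, 41.5, 87.7]
tcp_rot: [-180.0, -0.0, -6.3]
ft_force: [0.4, 0.5, 0.3]
finger_gap: 40.0
grip_force: 0.0
```

```bash
python3 - <<'E'
from h import *
s=snap('scene','scene3.png'); b=cv2.resize(s['frame'][170:320,210:410],(640,480),interpolation=cv2.INTER_CUBIC)
t=snap('top','top3.png'); 
cv2.imwrite('pics/s3.png',b)
E
```

```text
(no output)
```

View pics/s3.png

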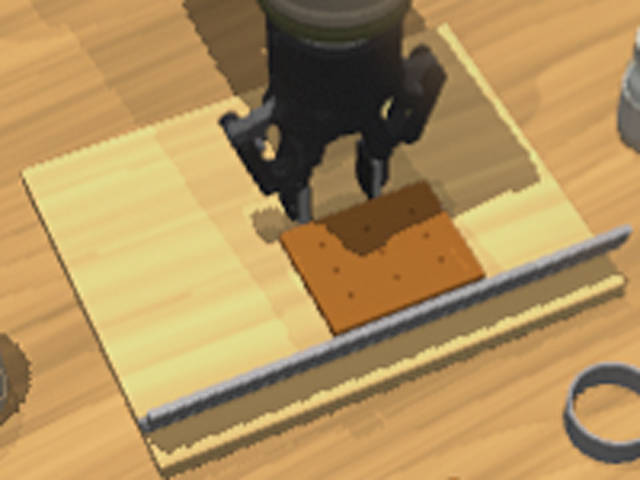

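The slab has squared up and its far edge is at the cove. The fingers, at (300,218) and (375,195), sit about 12 mm off the near edge's middle, so I'll back off, shift left and push on.

Call:
{"name": "servo_tool", "arguments": {
  "plan": [
    [[-0.006,0.0007,0,0,0.04],[0.0011,0.011,0,0,0.04],[0.006,-0.0007,0,0,0.04],[0.005,-0.0006,0,0,0.04],[0.005,-0.0006,0,0,0.04],[0.005,-0.0006,0,0,0.04],[0.005,-0.0006,0,0,0.04],[0.005,-0.0006,0,0,0.04],[0.005,-0.0006,0,0,0.04]]
  ]
}}

```text
time: 5.3
tool_pos: [495.7, 48.9, 87.2]
tcp_rot: [180.0, 0.0, -6.3]
ft_force: [-1.4, 0.3, -0.4]
finger_gap: 40.2
grip_force: 0.7
```

Call:
{"name": "servo_tool", "arguments": {
  "plan": [
    [[0.005,-0.0006,0,0,0.04],[0.005,-0.0006,0,0,0.04],[0.005,-0.0006,0,0,0.04],[0.005,-0.0006,0,0,0.04]]
  ]
}}

```text
time: 5.7
tool_pos: [516.1, 46.5, 87.6]
tcp_rot: [-180.0, -0.0, -6.3]
ft_force: [-0.2, 0.2, -0.6]
finger_gap: 40.0
grip_force: 0.2
```

```bash
python3 - <<'E'
from h import *
s=snap('scene','scene4.png'); b=cv2.resize(s['frame'][170:320,210:410],(640,480),interpolation=cv2.INTER_CUBIC)
cv2.imwrite('pics/s4.png',b)
E
```

```text
(no output)
```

View pics/s4.png

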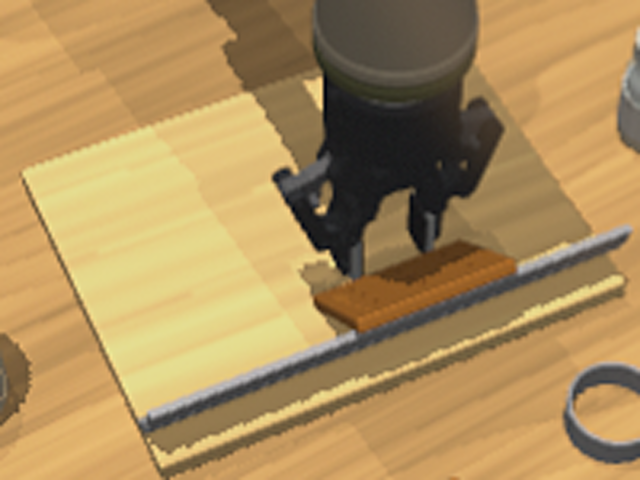

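The slab is climbing the upstand squarely, with its far edge from (360,330) to (515,265). I'll keep pushing.

Call:
{"name": "servo_tool", "arguments": {
  "plan": [
    [[0.005,-0.0006,0,0,0.04],[0.005,-0.0006,0,0,0.04],[0.004,-0.0004,0,0,0.04],[0.004,-0.0004,0,0,0.04]]
  ]
}}

```text
time: 6.15
tool_pos: [533.9, 44.6, 87.4]
tcp_rot: [-180.0, 0.0, -6.3]
ft_force: [0.5, 0.1, -0.4]
finger_gap: 40.0
grip_force: 0.2
```

Call:
{"name": "servo_tool", "arguments": {
  "plan": [
    [[0.003,-0.0003,0,0,0.04],[0.002,-0.0002,0,0,0.04],[0,0,0,0,0.04]]
  ]
}}

```text
time: 6.45
tool_pos: [538.8, 44.1, 87.5]
tcp_rot: [-180.0, -0.0, -6.3]
ft_force: [-0.0, -0.9, -0.3]
finger_gap: 40.0
grip_force: 0.0
```

```bash
python3 - <<'E'
from h import *
s=snap('scene','scene5.png'); b=cv2.resize(s['frame'][170:320,210:410],(640,480),interpolation=cv2.INTER_CUBIC)
cv2.imwrite('pics/s5.png',b)
E
```

```text
(no output)
```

View pics/s5.png

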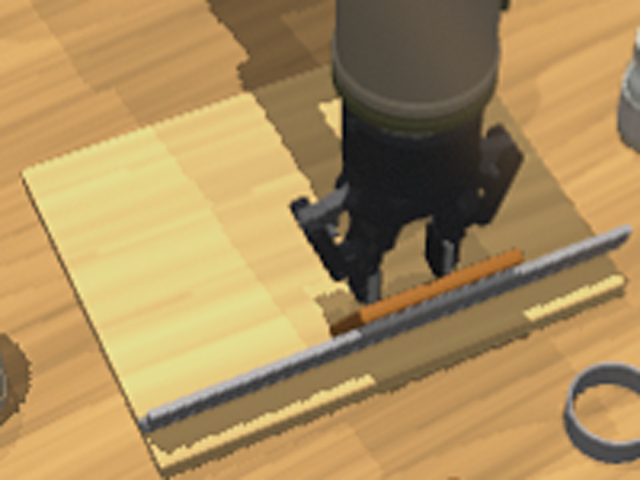

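The slab now shows as a thin strip from (345,330) to (520,255), steep against the upstand. I'll compare it with the expected lean by projection.

```bash
python3 - <<'E'
from h import *
s=load('scene')
a=np.radians(-6.36); ex=np.array([np.cos(a),np.sin(a),0]); ey=np.array([-np.sin(a),np.cos(a),0]); cf=np.array([555.1,15.9,15])
W=lambda x,y,z: cf+x*ex+y*ey+[0,0,z]
def f(P): return ((w2px(s,P)-[210,170]+.5)*3.2-.5).round().astype(int).tolist()
print('upstand top front',f([W(24,150,45),W(24,-150,45)]))
y0=28
for th,x in((35,0),(45,-5),(50,-2),(55,0),(62,0)):
    t=np.radians(th);u=np.array([np.cos(t),np.sin(t)]);n=np.array([-np.sin(t),np.cos(t)])
    q=[np.array([x,0])+80*u, np.array([x,0])+80*u+9*n]
    for y in(y0-50,y0+50): print(th,x,y,f([W(p[0],y,p[1]) for p in q]))
E
```

```text
upstand top front [[627, 218], [147, 407]]
35 0 -22 [[394, 379], [391, 365]]
35 0 78 [[555, 314], [551, 300]]
45 -5 -22 [[384, 349], [379, 333]]
45 -5 78 [[544, 285], [540, 270]]
50 -2 -22 [[382, 341], [377, 325]]
50 -2 78 [[543, 277], [538, 262]]
55 0 -22 [[379, 332], [374, 316]]
55 0 78 [[541, 268], [535, 253]]
62 0 -22 [[373, 315], [366, 299]]
62 0 78 [[534, 252], [528, 237]]
```

The strip matches a lean of about 60 degrees. Next I retreat, go up and over, and come down behind it.

Call:
{"name": "servo_tool", "arguments": {
  "plan": [
    [[-0.004,0.0004,0,0,0.04],[-0.006,0.0007,0,0,0.04],[-0.007,0.0008,0,0,0.04],[-0.015,0.0017,0,0,0.04],[0,0,0.05,0,0.04],[0,0,0.05,0,0.04],[0,0,0.05,0,0.04],[0,0,0,0,0.04]]
  ]
}}

```text
time: 7.3
tool_pos: [509.9, 47.8, 246.2]
tcp_rot: [-179.9, -0.8, -6.3]
ft_force: [1.2, -0.3, 0.4]
finger_gap: 40.0
grip_force: 0.0
```

Call:
{"name": "servo_tool", "arguments": {
  "plan": [
    [[0.039,-0.0063,0,0,0.04],[0.039,-0.0063,0,0,0.04],[0.039,-0.0043,0,0,0.04],[0,0,0,0,0.04],[0,0,0,0,0.04]]
  ]
}}

```text
time: 7.8
tool_pos: [623.1, 30.8, 235.9]
tcp_rot: [180.0, 0.1, -6.3]
ft_force: [-1.1, 0.1, 0.6]
finger_gap: 40.4
grip_force: 0.0
```

```bash
python3 - <<'E'
from h import *
s=snap('scene','scene6.png'); b=cv2.resize(s['frame'][170:320,210:410],(640,480),interpolation=cv2.INTER_CUBIC)
cv2.imwrite('pics/s6.png',b)
E
```

```text
(no output)
```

View pics/s6.png

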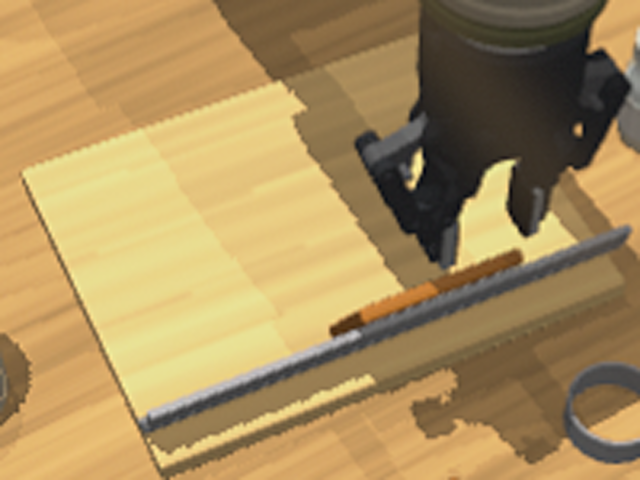

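It still leans there, with its top edge running (340,328)–(520,255). Fingers down behind it, then push back.

Call:
{"name": "servo_tool", "arguments": {
  "plan": [
    [[0,0,-0.04,0,0.04],[0,0,-0.035,0,0.04],[0,0,-0.016,0,0.04],[0,0,-0.005,0,0.04],[0,0,0,0,0.04],[0,0,0,0,0.04]]
  ]
}}

```text
time: 8.45
tool_pos: [624.6, 30.9, 143.8]
tcp_rot: [-180.0, -0.2, -6.3]
ft_force: [1.0, -0.0, -0.1]
finger_gap: 40.0
grip_force: 0.0
```

Call:
{"name": "servo_tool", "arguments": {
  "plan": [
    [[-0.004,0.0004,0,0,0.04],[-0.004,0.0004,0,0,0.04],[-0.004,0.0004,0,0,0.04],[-0.004,0.0004,0,0,0.04],[-0.004,0.0004,0,0,0.04],[-0.004,0.0004,0,0,0.04],[-0.004,0.0004,0,0,0.04]]
  ]
}}

```text
time: 9.15
tool_pos: [595.1, 33.7, 141.4]
tcp_rot: [-180.0, 0.0, -6.3]
ft_force: [-0.4, -0.5, 1.5]
finger_gap: 40.3
grip_force: 0.1
```

```bash
python3 - <<'E'
from h import *
s=snap('scene','scene7.png'); b=cv2.resize(s['frame'][170:320,210:410],(640,480),interpolation=cv2.INTER_CUBIC)
cv2.imwrite('pics/s7.png',b)
E
```

```text
(no output)
```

View pics/s7.png

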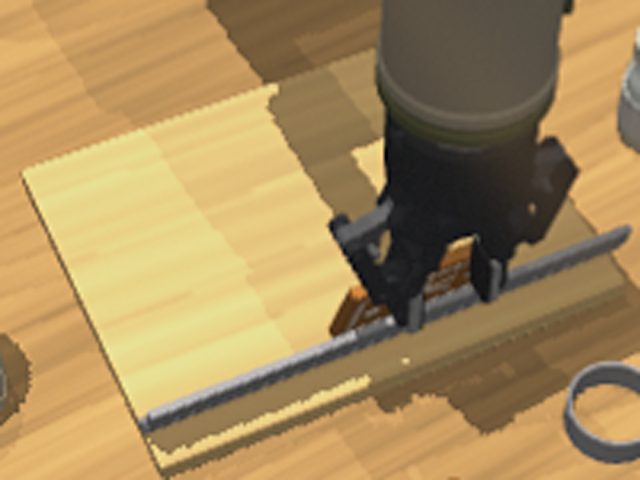

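The iced face is visible and the slab is coming upright, with its left edge around (335,330)–(350,290). I'll continue.

Call:
{"name": "servo_tool", "arguments": {
  "plan": [
    [[-0.004,0.0004,0,0,0.04],[-0.004,0.0004,0,0,0.04],[-0.004,0.0004,0,0,0.04],[-0.004,0.0004,0,0,0.04],[-0.004,0.0004,0,0,0.04],[-0.004,0.0004,0,0,0.04],[-0.004,0.0004,0,0,0.04],[-0.004,0.0004,0,0,0.04],[-0.004,0.0004,0,0,0.04]]
  ]
}}

```text
time: 10.1
tool_pos: [559.2, 37.3, 141.4]
tcp_rot: [-180.0, 0.0, -6.3]
ft_force: [0.5, -0.4, -0.3]
finger_gap: 39.8
grip_force: 0.0
```

Call:
{"name": "servo_tool", "arguments": {
  "plan": [
    [[0,0,0,0,0.04],[0,0,0,0,0.04],[0,0,0,0,0.04],[0,0,0,0,0.04]]
  ]
}}

```text
time: 10.5
tool_pos: [559.7, 37.2, 141.5]
tcp_rot: [180.0, -0.0, -6.3]
ft_force: [-0.3, 0.4, 0.7]
finger_gap: 39.8
grip_force: 0.0
```

```bash
python3 - <<'E'
from h import *
s=snap('scene','scene8.png'); b=cv2.resize(s['frame'][170:320,210:410],(640,480),interpolation=cv2.INTER_CUBIC)
cv2.imwrite('pics/s8.png',b)
E
```

```text
(no output)
```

View pics/s8.png

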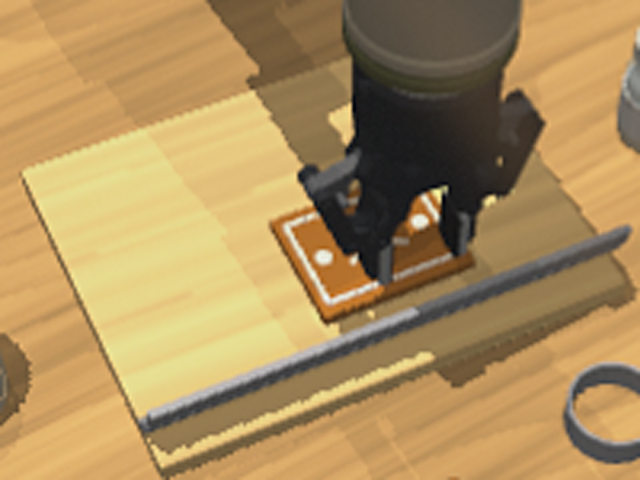

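The slab lies iced side up, with its far edge from (325,320) to (470,262), clear of the cove. I'll raise the arm, move it away and check from the top.

Call:
{"name": "servo_tool", "arguments": {
  "plan": [
    [[0,0,0.03,0,0.04],[0,0,0.05,0,0.04],[0,0,0.05,0,0.04],[0,0,0.03,0,0.04],[-0.01,-0.045,0,0,0.04],[-0.01,-0.045,0,0,0.04],[-0.01,-0.045,0,0,0.04],[-0.01,-0.045,0,0,0.04],[-0.01,-0.045,0,0,0.04],[0,0,0,0,0.04]]
  ]
}}

```text
time: 11.55
tool_pos: [508.1, -192.8, 301.5]
tcp_rot: [179.9, 0.0, -6.7]
ft_force: [0.8, 1.7, -0.3]
finger_gap: 39.7
grip_force: 0.0
```

```bash
python3 - <<'E'
from h import *
s=snap('top','top9.png')
print(sense()['tool_pos'])
E
```

```text
[ 508.73349695 -190.42652148  301.41509929]
```

View pics/top9.png

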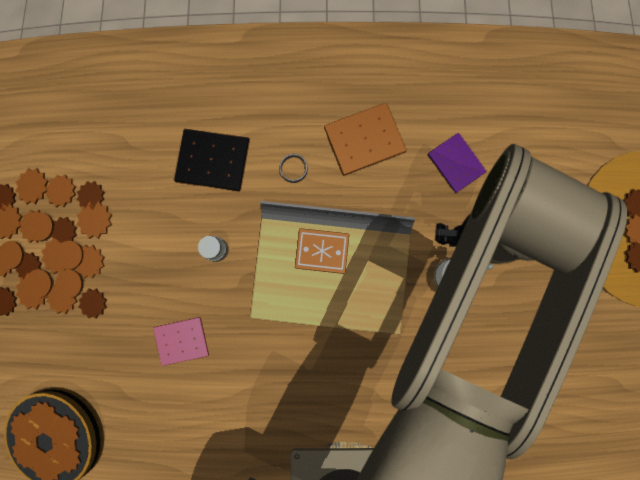

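The iced slab lies flat on the wood, spanning about (297,229) to (348,272). Its far edge is below the foot line, and the jar, cutter and mug are where they were. Handing in.

```bash
python3 -c "
from bench import r
print(r.hand_in())"
```

```text
the job is handed in; nothing more can be done
None
```

The gingerbread slab lies flat on the board with its iced side up, the jar, mug and cutter look unmoved in the last picture, and the job was handed in at about 12 s; no verdict came back.

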